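Line up trail-marker blanks in the corner stop

ROBOT

A 7-joint arm with a two-finger parallel gripper is mounted at the origin on the work surface. World frame = base frame: x ahead of the robot, y to its left, z up, the work surface at z = 0. Lengths are in m, angles in rad, forces in N, time in s.
With the tool pointing down it reaches from about 0.4 to 0.9 m from the base axis. Payload 5.6 kg.
Tool frame: the origin (TCP) lies between the finger pads; the fingertips stand 25 mm ahead of it and the grasp point (between the pads) lies 6 mm ahead of it; z points along the fingers, y is the line along which they close (so a half turn about z gives the same grasp; the last joint's range is limited). The gripper opens to 92 mm and grips with 3 to 60 N. Pads are 20 mm wide; open, the fingers measure 128 mm over their backs; the gripper's body (75 mm by 189 mm) begins 69 mm behind the grasp point.
Start: joints at [1.194, 0.468, -0.012, 1.603, 0.006, 1.071, -0.056], TCP at [0.213, -0.614, 0.214] pointing down, gripper open.
Joint ranges: [-2.53, 2.53], [-0.31, 2.02], [-1.57, 1.55], [0.28, 2.44], [-1.29, 4.43], [0.15, 1.84], [-2.92, 2.92]. Speed limits (rad/s): [2.57, 2.57, 3.14, 3.14, 3.14, 3.14, 3.14].

INTERFACE

Orientations are given as a rotation vector (axis times angle).
In Python, from plant import manip gives the robot as it stands. The module is installed in compiled form; this text tells all that it offers.
- The arm moves only by the tool jog_arm, never from a script. Its argument "plan" is a list that holds one entry, the list of rows, each a list of 7 numbers: the finger opening in cm, from 0 to 9.19, then the shift along the tool's x, y, z in cm, then the turn, a rotation vector about the tool's x, y, z in rad. A call has 1 to 12 rows; each row is the pose to reach, as a shift and turn from the pose commanded when the call began, along the tool's axes at that moment; what a row does not reach only later rows make up. A row lasts 1/8 s, in which the tool goes at most 62.5 mm and 10.7 degrees, less where a joint would pass 70% of its speed; a pose out of reach is approached as far as the arm can. A call with a gripper value outside its range is refused whole. The fingers move at their own pace and stop on an object; the grip force is fixed at half the most. Time passes only in rows, so rows that repeat a pose let the fingers close. It gives the time, the measured TCP pose, the force, the opening and the grip force at its end, in the units of the state.
- manip.state(): the state, without advancing time (a new reading comes with each control period).
- manip.get_image(name): name is "scene" or "top" or "wrist"; returns a dict with "img" (400x640x3 uint8, red, green, blue), "vfov" (degrees; the focal length in pixels is half the picture's height over the tangent of half this angle, whatever the lens; pixels are square), "cx", "cy" (the principal point, pixels), "k1" (the pictures are not rectified: a ray, as slopes to the right and down, at radius r is drawn at 1 + k1 r^2 times it, then the intrinsics apply), "rvec" (rotation vector, rad) and "tvec" (3), from world to camera coordinates, as OpenCV has them. Camera axes: x right, y down, z forward; pixel columns grow to the right and rows downward; lengths in m; the calibration is good to about 2 mm. A picture is of the moment at which its call begins. There is no depth.
- manip.hand_in(): hands the job in; it is judged then, once.
The state is a dict: "t": time; "joint_pos": joint angles; "qd": joint speeds; "effort": joint torques, N m; "position": TCP position; "tool_rot": TCP orientation; "ft_force": force on the tool from outside, world axes, zero at the start; "ft_torque": the same for the moment, N m; "width": finger opening in m; "finger_force": force on a finger pad.
Only numpy, scipy, OpenCV 4.12 (cv2) and the standard library are available. Lean on these libraries where they do the work, as an engineer would, in place of code of your own. Each camera call takes 0.05 s, during which the arm holds its last target. There are 200 camera calls.

TASK

Get the three square wooden trail-marker blanks ready to be sanded as one batch: slide them over the bench into the metal corner stop, so that they lie flat in one straight, tight row, every blank square against the long rail, the first against the short end piece and no gaps between them. Any order will do; slide the blanks rather than lifting them, and leave everything else on the bench where it is.

Things in the scene. Friction and masses are not known exactly. Their poses are not given: they have to be found in the camera images.
- corner_stop: Fixed L-shaped aluminium stop, 35 mm high. Origin: its inner corner on the bench; x away from the robot, y to the left. Long rail: x 0 to 40 mm, y -660 to 40. Short end piece: x -75 to 0, y 0 to 40. The row lies at x < 0, y < 0: centres (-48, -48), (-48, -144), (-48, -240) mm. Blanks and tape measure start on that side, in four places 145 mm apart along the rail.
- blank_a: One of three identical square cedar blanks, 96 x 96 mm, 28 mm thick (too wide for most grippers), 0.11 to 0.22 kg, with a dark round recess and four screw holes on top, lying flat and loose on the bench. Origin: centre of its underside; x and y parallel to its sides (at the start within 0.3 rad of the stop's), z up.
- blank_b: One of three identical square cedar blanks, 96 x 96 mm, 28 mm thick (too wide for most grippers), 0.11 to 0.22 kg, with a dark round recess and four screw holes on top, lying flat and loose on the bench. Origin: centre of its underside; x and y parallel to its sides (at the start within 0.3 rad of the stop's), z up.
- blank_c: One of three identical square cedar blanks, 96 x 96 mm, 28 mm thick (too wide for most grippers), 0.11 to 0.22 kg, with a dark round recess and four screw holes on top, lying flat and loose on the bench. Origin: centre of its underside; x and y parallel to its sides (at the start within 0.3 rad of the stop's), z up.
- tape_measure: Yellow and black tape measure, 34 mm (x, 36 mm over its round black cover) by 70 mm (y), 60 mm high, standing loose on the bench in one of the four places among the blanks; to be left alone. Origin: centre of its underside.
- can_a: Red food can, 76 mm across, 112 mm high, standing loose to the right of the blanks; to be left alone. Origin: centre of its underside.
- can_b: A second such can, to the left of the corner stop; to be left alone.
- wrench: Steel wrench lying to the left of the corner stop; to be left alone. Long axis x.

How it is judged:
At the end, for the whole second after the job is handed in: All three blanks lie flat and at rest in the corner: each within 5 mm of the long rail and within 0.06 rad of square to it, no blank's centre more than 250 mm from the end piece's inner face (a tight row gives 240 mm: all gaps together at most 10 mm) (x of blank_a in the frame of corner_stop between -0.053 and 0 m and y of blank_a in the frame of corner_stop between -0.25 and 0 m and height (world z) of each of blank_a, blank_b, blank_c below 0.006 m and angle between each of blank_a, blank_b, blank_c's own z axis and vertical below 0.1 rad and (angle between the x axis of blank_a and the x axis of corner_stop, either way round below 0.06 rad or angle between the x axis of blank_a and the y axis of corner_stop, either way round below 0.06 rad) and linear speed of each of blank_a, blank_b, blank_c below 0.01 m/s and x of blank_b in the frame of corner_stop between -0.053 and 0 m and y of blank_b in the frame of corner_stop between -0.25 and 0 m and (angle between the x axis of blank_b and the x axis of corner_stop, either way round below 0.06 rad or angle between the x axis of blank_b and the y axis of corner_stop, either way round below 0.06 rad) and x of blank_c in the frame of corner_stop between -0.053 and 0 m and y of blank_c in the frame of corner_stop between -0.25 and 0 m and (angle between the x axis of blank_c and the x axis of corner_stop, either way round below 0.06 rad or angle between the x axis of blank_c and the y axis of corner_stop, either way round below 0.06 rad)); the robot touches nothing.
It fails at once if a blank was lifted more than 25 mm off the bench (height (world z) of any of blank_a, blank_b, blank_c above 0.025 m).
It fails at once if the tape measure, a loose can or the wrench was moved by more than 25 mm (distance of any of tape_measure, can_a, can_b, wrench from where it was at the start of the episode above 0.025 m).
It fails at once if the tape measure or a loose can was tipped over (angle between any of tape_measure, can_a, can_b's own z axis and vertical above 0.7 rad).
It also fails if it takes over 50 s, if anything falls off the work surface, if the arm or the gripper's body presses on something with over 40 N, if the wrist force passes 120 N, or if a joint passes its speed limit or range.

## Working session

There is one attempt and no reset: what is moved stays moved. The work goes in short steps, Python scripts to look and compute and a tool call to move; the robot and the scene stay as the last step left them, time stands still between calls to the robot, and variables do not carry over. Pictures are saved under pics/ and viewed, at most 10 in all, crops included, and the job is handed in when it is done.

Besides the shell and the picture viewer there is one more tool, called by a JSON object that holds its "method" and its "body", one argument or row to a line. jog_arm: Moves the arm, as the interface text tells. Its arguments: {"type":"object","properties":{"plan":{"type":"array","items":{"type":"array","items":{"type":"array","items":{"type":"number"}}}}},"required":["plan"]}

```bash
mkdir -p pics; cat > h.py <<'E'
from plant import manip
import numpy as np, cv2
def grab(n,f=None):
    d=manip.get_image(n)
    if f: cv2.imwrite(f,d['img'][:,:,::-1])
    return d
def pix2w(d,pts,z):
    f=200/np.tan(np.radians(d['vfov'])/2); R=cv2.Rodrigues(np.array(d['rvec'],float))[0]; t=np.array(d['tvec'],float)
    out=[]
    for u,v in pts:
        q=np.array([(u-d['cx'])/f,(v-d['cy'])/f]); p=q.copy()
        for _ in range(30): p=q/(1+d['k1']*(p@p))
        r=R.T@np.array([p[0],p[1],1]); c=-R.T@t
        out.append((c+r*(z-c[2])/r[2]))
    return np.array(out)
E
python3 - <<'E'
from h import *
import pickle
for n in['top','scene']:
    d=grab(n,f'pics/{n}0.png'); pickle.dump(d,open(n+'0.pkl','wb'))
    print(n,{k:v for k,v in d.items() if k!='img'})
s=manip.state();print(s)
E
```

```text
top {'vfov': 57.41296144845949, 'cx': 315.31996860954945, 'cy': 196.01183576171525, 'k1': -0.06364367150983312, 'rvec': array([ 2.1410305 , -2.12205305,  0.18295649]), 'tvec': array([-0.01359101,  0.53573201,  1.17833338])}
scene {'vfov': 50.33451185604338, 'cx': 320.48931941936524, 'cy': 203.1324028566731, 'k1': -0.09187342703437221, 'rvec': array([ 1.03331676,  2.5977782 , -0.84320693]), 'tvec': array([ 0.40786679, -0.25166975,  1.60149607])}
{'t': 0.1, 'joint_pos': array([ 1.19401703,  0.46830548, -0.01159907,  1.60347715,  0.00597725,
        1.07141274, -0.05629076]), 'qd': array([-0.00087098, -0.00108208,  0.00030477, -0.00353663,  0.00056123,
        0.00071138, -0.00054267]), 'effort': array([ 7.20717399e-04, -5.21644235e+01, -1.25363987e-02, -2.44361883e+01,
       -5.67758724e-02,  1.41374968e-02,  4.47209936e-05]), 'position': array([ 0.21272603, -0.61367041,  0.21274749]), 'tool_rot': array([-3.09645580e+00, -5.21507080e-01,  5.56099816e-04]), 'ft_force': array([-0.43041841,  0.3289911 ,  0.30655131]), 'ft_torque': array([ 0.06193637, -0.04359455,  0.03147047]), 'finger_force': 0.0, 'width': 0.09180061403286914}
```

View pics/top0.png

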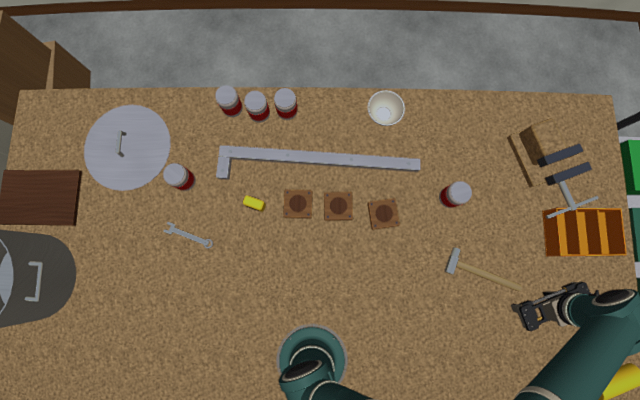

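View pics/scene0.png

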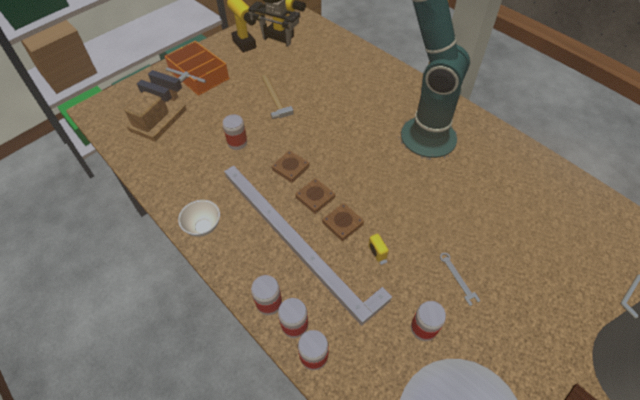

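The top view shows the stop's inner corner near (228,165), the tape at (254,203), in the place nearest the corner, and the blanks at about (298,204), (338,206) and (384,213). I'll enlarge that area to read the corners.

```bash
python3 - <<'E'
import cv2
i=cv2.imread('pics/top0.png')
cv2.imwrite('pics/c1.png',cv2.resize(i[140:240,210:430],(792,360),interpolation=cv2.INTER_CUBIC))
E
```

```text
(no output)
```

View pics/c1.png

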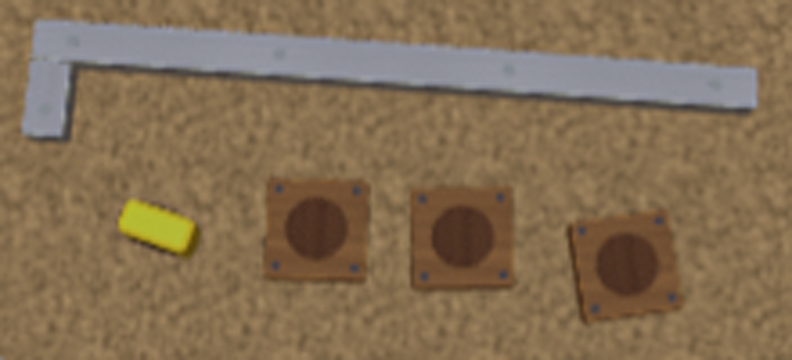

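```bash
cat > m.py <<'E'
from h import *
import pickle
d=pickle.load(open('top0.pkl','rb'))
W=lambda pts,z: pix2w(d,[(210+(x+.5)/3.6-.5,140+(y+.5)/3.6-.5) for x,y in pts],z)[:,:2]
r=W([(72,64),(755,105)],.035); o=W([(33,21),(757,67),(755,108),(24,136),(67,137)],.035)
dy=(r[0]-r[1])/np.linalg.norm(r[0]-r[1]); dx=np.array([dy[1],-dy[0]])
# refine corner from outline: outer left-top corner = (40,40), right end = y -660
print('corner',r[0],'ang',np.arctan2(dx[1],dx[0]),'out',np.c_[(o-r[0])@dx,(o-r[0])@dy])
F=lambda p:np.c_[(p-r[0])@dx,(p-r[0])@dy]
for n,q,z in [('b1',[(268,178),(368,181),(366,282),(264,279)],.028),('b2',[(411,187),(512,187),(513,289),(412,289)],.028),('b3',[(570,224),(665,211),(681,309),(587,321)],.028),('tape',[(130,200),(196,220),(187,252),(121,229)],.06)]:
    p=W(q,z); e=F(p); print(n,'world',p.mean(0),'stop',e.mean(0).round(4),'ang',np.arctan2(*(e[2]+e[3]-e[0]-e[1])[::-1])%(np.pi/2),np.linalg.norm(np.roll(p,1,0)-p,axis=1).round(3));print(e.round(3).tolist())
print('can',W([(460-210)*3.6 and ((459-210)*3.6,(193-140)*3.6)],.112), 'canb',W([((176-210)*3.6,(175-140)*3.6)],.112),'wr',W([((208-210)*3.6,(243-140)*3.6)],.01))
E
python3 m.py
```

```text
corner [0.67067943 0.28894942] ang -0.052619509254802466 out [[ 0.04072577  0.04253729]
 [ 0.03783481 -0.65808965]
 [-0.00295886 -0.65652983]
 [-0.07336065  0.03863511]
 [-0.07186062 -0.00268635]]
b1 world [0.51287018 0.0512413 ] stop [-0.1451 -0.2457] ang 0.04029681063940371 [0.096 0.095 0.096 0.096]
[[-0.098, -0.196], [-0.096, -0.291], [-0.192, -0.295], [-0.195, -0.2]]
b2 world [ 0.50647849 -0.08587429] stop [-0.1443 -0.3829] ang 0.06080721695035418 [0.097 0.096 0.097 0.095]
[[-0.099, -0.332], [-0.093, -0.428], [-0.19, -0.433], [-0.196, -0.339]]
b3 world [ 0.48092872 -0.23991041] stop [-0.1617 -0.5381] ang 0.19858764695563247 [0.093 0.091 0.094 0.089]
[[-0.125, -0.484], [-0.107, -0.574], [-0.199, -0.591], [-0.216, -0.503]]
tape world [0.51082548 0.19511513] stop [-0.1547 -0.1021] ang 1.373866691242008 [0.028 0.064 0.031 0.065]
[[-0.133, -0.074], [-0.148, -0.136], [-0.178, -0.131], [-0.16, -0.068]]
can [[ 0.5394933  -0.46843422]] canb [[0.59050334 0.44332877]] wr [[0.37792767 0.35589163]]
```

Geometry checks out: blank sides measure about 95 mm and the rail runs from y = 0 to -658 mm. The tape leaves a lane of about 130 mm along the rail. I'll square each blank onto the rail with both fingers, then push the row along it.

```bash
cat > rel.py <<'E'
# usage: rel.py x,y,z,yaw ...  (stop frame, mm, mm, mm, tool-x yaw rel. stop x) -> rows (cm, rad) from the current pose
import sys; from h import *
from scipy.spatial.transform import Rotation as Ro
c=np.array([.6707,.2890]); A=-.055; M=np.array([[np.cos(A),-np.sin(A)],[np.sin(A),np.cos(A)]])
s=manip.state(); R=Ro.from_rotvec(s['tool_rot']); p=s['position']
x=R.as_matrix()[:,0]; e=(p[:2]-c)@M
print('t',s['t'],'stop',(e*1e3).round(1),'z',p[2].round(4),'yaw',round(np.arctan2(x[1],x[0])-A,3),'f',s['ft_force'].round(1),'w',s['width'].round(4))
for a in sys.argv[1:]:
    X,Y,Z,w=map(float,a.split(','))
    t=np.r_[c+M@[X/1e3,Y/1e3],Z/1e3]; Rt=Ro.from_euler('z',A+w)*Ro.from_matrix(np.diag([1.,-1,-1]))
    print((R.inv().apply(t-p)*100).round(2),(R.inv()*Rt).as_rotvec().round(3))
E
python3 rel.py -250,-540,150,0 -250,-540,33,0
```

```text
Traceback (most recent call last):
  File "rel.py", line 7, in <module>
    print('t',s['t'],'stop',(e*1e3).round(1),'z',p[2].round(4),'yaw',round(np.arctan2(x[1],x[0])-A,3),'f',s['ft_force'].round(1),'w',s['width'].round(4))
                                                                                                                                     ^^^^^^^^^^^^^^^^
AttributeError: 'float' object has no attribute 'round'
```

```bash
sed -i "s/s\['width'\].round(4)/round(s['width'],4)/" rel.py
python3 rel.py -250,-540,150,0 -250,-540,33,0
```

```text
t 0.1 stop [-407.7 -926.5] z 0.2127 yaw 0.389 f [-0.4  0.3  0.3] w 0.0918
[ 29.24 -29.78   6.32] [-0.002  0.     0.389]
[ 29.24 -29.76  18.02] [-0.002  0.     0.389]
```

{"method": "jog_arm", "body": {
  "plan": [
    [[5, 5, -5, 0, 0, 0, 0.08], [5, 9, -9.2, 0, 0, 0, 0.16], [5, 13, -13.3, 0, 0, 0, 0.24], [5, 17, -17.4, 0, 0, 0, 0.32], [5, 21, -21.4, 1, 0, 0, 0.389], [5, 25, -25.5, 3, 0, 0, 0.389], [5, 29.2, -29.8, 5, 0, 0, 0.389], [5, 29.2, -29.8, 10, 0, 0, 0.389], [5, 29.2, -29.8, 14, 0, 0, 0.389], [5, 29.2, -29.8, 18, 0, 0, 0.389], [5, 29.2, -29.8, 18, 0, 0, 0.389]]
  ]
}}

```text
t: 1.48
position: [0.3889, -0.2356, 0.0313]
tool_rot: [-3.137, 0.086, 0.009]
ft_force: [-0.7, 0.5, -0.3]
width: 0.0501
finger_force: 0.0
```

```bash
python3 rel.py -107,-540,33,0
```

```text
t 1.475 stop [-252.5 -539.3] z 0.0313 yaw 0.0 f [-0.7  0.5 -0.3] w 0.0501
[14.55  0.07 -0.26] [-0.003  0.006  0.   ]
```

{"method": "jog_arm", "body": {
  "plan": [
    [[5, 1.5, 0, -0.1, 0, 0, 0], [5, 3, 0, -0.2, 0, 0, 0], [5, 4.5, 0, -0.2, 0, 0, 0], [5, 6, 0, -0.2, 0, 0, 0], [5, 7.5, 0, -0.2, 0, 0, 0], [5, 9, 0, -0.2, 0, 0, 0], [5, 10.5, 0, -0.2, 0, 0, 0], [5, 12, 0, -0.2, 0, 0, 0], [5, 13.2, 0, -0.2, 0, 0, 0], [5, 14, 0, -0.2, 0, 0, 0], [5, 14.5, 0, -0.2, 0, 0, 0], [5, 14.5, 0, -0.2, 0, 0, 0]]
  ]
}}

```text
t: 2.98
position: [0.536, -0.245, 0.0355]
tool_rot: [3.14, -0.087, -0.0]
ft_force: [-0.5, 0.2, -0.3]
width: 0.0502
finger_force: 0.0
```

```bash
python3 rel.py -225,-540,33,0 -225,-540,90,0 -225,-384,90,0 -225,-384,33,0
```

```text
t 2.975 stop [-105.1 -540.6] z 0.0355 yaw -0.0 f [-0.5  0.2 -0.3] w 0.0502
[-11.99  -0.05   0.25] [ 0.  0. -0.]
[-11.99  -0.05  -5.45] [ 0.  0. -0.]
[-11.99 -15.65  -5.45] [ 0.  0. -0.]
[-11.99 -15.65   0.25] [ 0.  0. -0.]
```

{"method": "jog_arm", "body": {
  "plan": [
    [[5, 0.2, 0, 0.1, 0, 0, 0], [5, 0.4, 0, 0.1, 0, 0, 0], [5, 0.4, 0, 0.1, 0, 0, 0]]
  ]
}}

```text
t: 3.35
position: [0.5401, -0.2452, 0.0346]
tool_rot: [3.14, -0.087, 0.0]
ft_force: [0.3, -0.5, 0.3]
width: 0.0499
finger_force: 0.0
```

```bash
python3 - <<'E'
from h import *
d=grab('top','pics/top1.png'); i=cv2.imread('pics/top1.png')
cv2.imwrite('pics/c2.png',cv2.resize(i[140:240,260:460],(800,400),interpolation=cv2.INTER_CUBIC))
E
python3 rel.py -225,-540,33,0
```

```text
t 3.4 stop [-101.2 -540.6] z 0.0346 yaw -0.0 f [ 0.  -0.4  0.1] w 0.0503
[-12.38  -0.05   0.16] [ 0.  0. -0.]
```

View pics/c2.png

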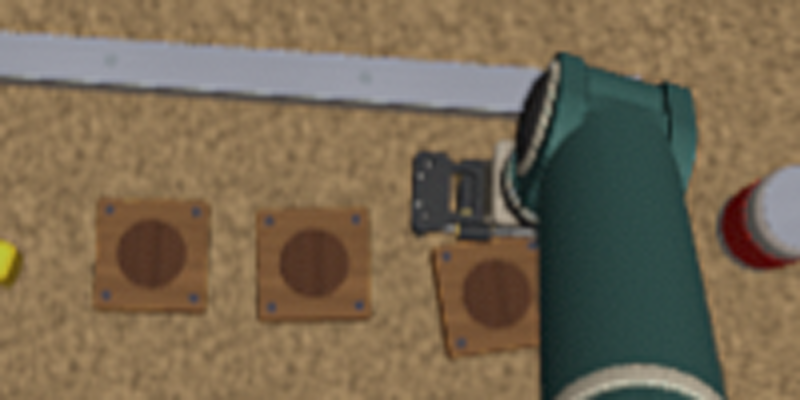

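The top view shows blank 3 unmoved at (384,214), with the gripper already past it. The fingers must have missed it, so I'll look from the side.

```bash
python3 - <<'E'
from h import *
a=grab('scene'); b=grab('wrist'); print({k:v for k,v in b.items() if k!='img'})
A=cv2.resize(a['img'][60:260,200:440,::-1],(480,400),interpolation=cv2.INTER_CUBIC)
B=cv2.resize(b['img'][:,:,::-1],(320,200))
o=np.zeros((400,800,3),np.uint8);o[:,:480]=A;o[:200,480:]=B
# mark the projected fingertips centre, in the scene
s=manip.state();
from scipy.spatial.transform import Rotation as Ro
for d,n in((a,'scene'),(b,'wrist')):
    f=200/np.tan(np.radians(d['vfov'])/2);p=s['position']-[0,0,.025]
    K=np.array([[f,0,d['cx']],[0,f,d['cy']],[0,0,1]])
    print(n,cv2.projectPoints(np.array([p,s['position'],p+[0,.034,0],p-[0,.034,0]]),d['rvec'],d['tvec'],K,np.array([d['k1'],0,0,0]))[0].round(1).tolist())
cv2.imwrite('pics/c3.png',o)
E
```

```text
{'vfov': 59.25582742052131, 'cx': 319.31743616596094, 'cy': 197.94977616442145, 'k1': -0.046124269622212576, 'rvec': array([-2.0292122 ,  2.14312976,  0.27819389]), 'tvec': array([-0.21553059,  0.54934761,  0.35797015])}
scene [[[276.6, 174.5]], [[275.9, 169.9]], [[282.9, 180.0]], [[270.4, 169.2]]]
wrist [[[319.0, 227.8]], [[318.9, 243.9]], [[261.7, 230.7]], [[376.5, 224.8]]]
```

View pics/c3.png

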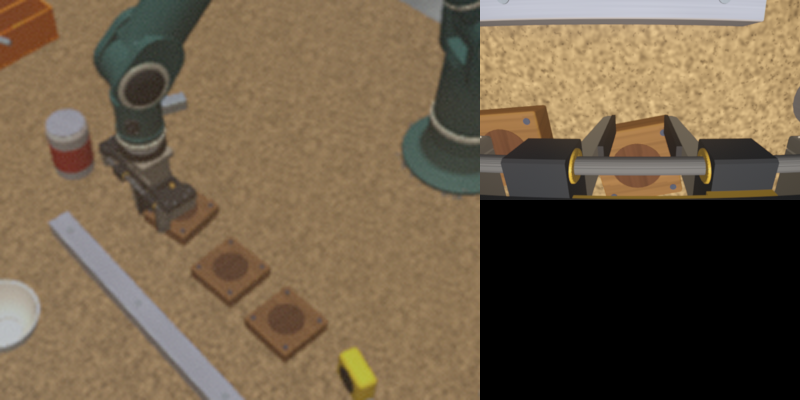

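The scene view puts the fingertips near crop (165,228), and the blank unmoved behind them. They look higher than the TCP offset implies. I'll probe downward in small steps and watch the force.

{"method": "jog_arm", "body": {
  "plan": [
    [[5, 0, 0, 0.3, 0, 0, 0], [5, 0, 0, 0.5, 0, 0, 0], [5, 0, 0, 0.5, 0, 0, 0]]
  ]
}}

```text
t: 3.88
position: [0.5397, -0.2451, 0.0292]
tool_rot: [-3.14, 0.087, 0.001]
ft_force: [0.1, -0.3, -0.1]
width: 0.0498
finger_force: 0.0
```

```bash
python3 - <<'E'
from h import *
b=grab('wrist'); a=grab('scene')
cv2.imwrite('pics/c4.png',np.hstack([cv2.resize(b['img'][180:400,220:420,::-1],(400,440)),cv2.resize(a['img'][140:195,245:295,::-1],(400,440),interpolation=cv2.INTER_CUBIC)]))
s=manip.state();print(s['position'],s['ft_force'],s['ft_torque'])
E
```

```text
[ 0.53993065 -0.24517048  0.02948926] [-0.31460751  0.43375414  0.14815011] [-0.00527277  0.05710652  0.01578739]
```

View pics/c4.png

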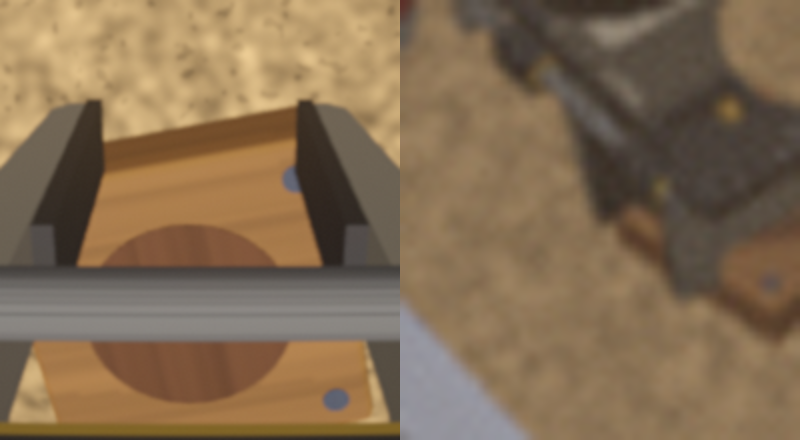

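```bash
python3 - <<'E'
from h import *
b=grab('wrist')
T=lambda p:[(220+x/2,180+y/2) for x,y in p]
c=np.array([.6707,.2890]); A=-.055; M=np.array([[np.cos(A),-np.sin(A)],[np.sin(A),np.cos(A)]])
for n,p,z in[('top front edge, screw holes',[(105,172),(298,135),(295,180),(336,400)],.028),('bottom front edge',[(105,142),(298,107)],0.),('tips',[(100,103),(300,103)],.005),('recess',[(190,312)],.028)]:
    w=pix2w(b,T(p),z)[:,:2]; print(n,w.round(4).tolist(),((w-c)@M).round(4).tolist())
E
```

```text
top front edge, screw holes [[0.528, -0.2195], [0.5358, -0.2714], [0.5228, -0.2704], [0.4495, -0.2816]] [[-0.1146, -0.5156], [-0.1038, -0.567], [-0.1169, -0.5667], [-0.1895, -0.5819]]
bottom front edge [[0.5248, -0.2156], [0.533, -0.2752]] [[-0.118, -0.5119], [-0.1065, -0.5709]]
tips [[0.5394, -0.2161], [0.5361, -0.2751]] [[-0.1034, -0.5115], [-0.1033, -0.5707]]
recess [[0.483, -0.2397]] [[-0.1584, -0.5383]]
```

The blank is exactly where it started, so the fingers passed it without contact. I'll go back behind it, push a shorter distance, and check height and force on the way.

{"method": "jog_arm", "body": {
  "plan": [
    [[5, 0, 0, -6, 0, 0, 0], [5, -5, 0, -6, 0, 0, 0], [5, -10, 0, -6, 0, 0, 0], [5, -15, 0, -6, 0, 0, 0], [5, -15, 0, -3, 0, 0, 0], [5, -15, 0, -0.2, 0, 0, 0], [5, -15, 0, -0.2, 0, 0, 0], [5, -13, 0, -0.2, 0, 0, 0], [5, -11, 0, -0.2, 0, 0, 0], [5, -9, 0, -0.2, 0, 0, 0], [5, -9, 0, -0.2, 0, 0, 0]]
  ]
}}

```text
t: 5.4
position: [0.4521, -0.2402, 0.0327]
tool_rot: [3.14, -0.085, 0.004]
ft_force: [0.3, 0.2, 0.2]
width: 0.0504
finger_force: 0.0
```

```bash
python3 rel.py; python3 - <<'E'
from h import *
a=grab('wrist');b=grab('scene')
cv2.imwrite('pics/c5.png',np.hstack([cv2.resize(a['img'][:,120:520,::-1],(400,400)),cv2.resize(b['img'][110:210,230:330,::-1],(400,400),interpolation=cv2.INTER_CUBIC)]))
E
```

```text
t 5.4 stop [-189.2 -540.4] z 0.0327 yaw 0.001 f [0.3 0.2 0.2] w 0.0504
```

View pics/c5.png

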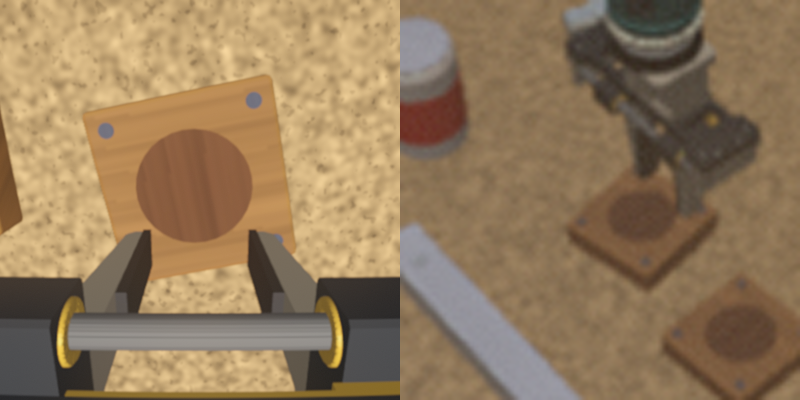

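```bash
python3 - <<'E'
from h import *
s=manip.state()
P=s['position']
for n in('scene','wrist'):
    d=grab(n); f=200/np.tan(np.radians(d['vfov'])/2)
    K=np.array([[f,0,d['cx']],[0,f,d['cy']],[0,0,1]])
    for z in(.0,.008,.018,.028,.038):
        q=np.array([[P[0]+dx,P[1]+w,z] for w in(.025,-.025,.043,-.043) for dx in (-.01,.01)])
        print(n,z,cv2.projectPoints(q,d['rvec'],d['tvec'],K,np.array([d['k1'],0,0,0]))[0][:,0].round(1).tolist())
print('tip px scene read: (302.5,163) and (291,153.7); wrist (270,232),(370,232)')
E
```

```text
scene 0.0 [[303.8, 166.0], [299.6, 168.9], [294.5, 158.4], [290.4, 161.3], [307.1, 168.8], [302.9, 171.8], [291.3, 155.8], [287.1, 158.6]]
scene 0.008 [[303.7, 164.5], [299.5, 167.5], [294.4, 156.9], [290.2, 159.8], [307.1, 167.3], [302.9, 170.3], [291.2, 154.3], [287.0, 157.1]]
scene 0.018 [[303.6, 162.7], [299.3, 165.6], [294.3, 155.1], [290.1, 157.9], [307.0, 165.5], [302.7, 168.4], [291.0, 152.4], [286.8, 155.2]]
scene 0.028 [[303.5, 160.8], [299.2, 163.8], [294.1, 153.2], [289.9, 156.1], [306.9, 163.6], [302.6, 166.6], [290.8, 150.5], [286.6, 153.4]]
scene 0.038 [[303.3, 158.9], [299.1, 161.9], [294.0, 151.3], [289.7, 154.2], [306.8, 161.7], [302.5, 164.7], [290.6, 148.6], [286.4, 151.4]]
wrist 0.0 [[279.5, 240.7], [276.7, 209.8], [360.4, 236.5], [359.6, 205.4], [250.6, 242.1], [247.1, 211.3], [389.6, 235.0], [389.5, 203.8]]
wrist 0.008 [[278.1, 245.7], [275.1, 213.7], [361.9, 241.4], [361.1, 209.2], [248.1, 247.2], [244.4, 215.3], [392.1, 239.8], [392.1, 207.6]]
wrist 0.018 [[276.1, 252.5], [272.9, 219.1], [364.0, 248.0], [363.2, 214.4], [244.7, 254.0], [240.7, 220.8], [395.6, 246.3], [395.7, 212.7]]
wrist 0.028 [[273.9, 260.0], [270.5, 225.1], [366.2, 255.3], [365.5, 220.1], [240.9, 261.5], [236.6, 226.8], [399.5, 253.5], [399.7, 218.3]]
wrist 0.038 [[271.5, 268.2], [267.8, 231.7], [368.7, 263.3], [368.0, 226.5], [236.8, 269.8], [232.1, 233.5], [403.8, 261.5], [404.2, 224.6]]
tip px scene read: (302.5,163) and (291,153.7); wrist (270,232),(370,232)
```

By projection from both cameras, the real fingertips are at about z = 0.036. That is level with the TCP, not 25 mm ahead of it, so the fingers slid over the top of the blank. I'll back off and go lower in steps, watching the force.

{"method": "jog_arm", "body": {
  "plan": [
    [[5, -3, 0, 0, 0, 0, 0], [5, -6, 0, 0, 0, 0, 0], [5, -6, 0, 0.5, 0, 0, 0], [5, -6, 0, 0.8, 0, 0, 0], [5, -6, 0, 1.0, 0, 0, 0], [5, -6, 0, 1.0, 0, 0, 0]]
  ]
}}

```text
t: 6.35
position: [0.3907, -0.2368, 0.0214]
tool_rot: [-3.14, 0.086, -0.0]
ft_force: [0.1, -0.7, 0.1]
width: 0.0503
finger_force: 0.0
```

There is no contact at 0.0214, which confirms it. I'll go 8 mm lower and push.

{"method": "jog_arm", "body": {
  "plan": [
    [[5, 0, 0, 0.5, 0, 0, 0], [5, 0, 0, 0.8, 0, 0, 0], [5, 1.5, 0, 0.8, 0, 0, 0], [5, 3, 0, 0.8, 0, 0, 0], [5, 4.5, 0, 0.8, 0, 0, 0], [5, 6, 0, 0.8, 0, 0, 0], [5, 6, 0, 0.8, 0, 0, 0]]
  ]
}}

```text
t: 7.22
position: [0.452, -0.2402, 0.0137]
tool_rot: [3.14, -0.085, 0.003]
ft_force: [-0.2, -0.5, -0.1]
width: 0.0502
finger_force: 0.0
```

```bash
python3 rel.py -108,-544,13,0; python3 - <<'E'
from h import *
a=grab('wrist')
cv2.imwrite('pics/c6.png',a['img'][:,120:520,::-1])
E
```

```text
t 7.225 stop [-189.3 -540.4] z 0.0137 yaw 0.001 f [-0.2 -0.5 -0.1] w 0.0502
[8.13 0.36 0.08] [ 0.    -0.002  0.001]
```

View pics/c6.png

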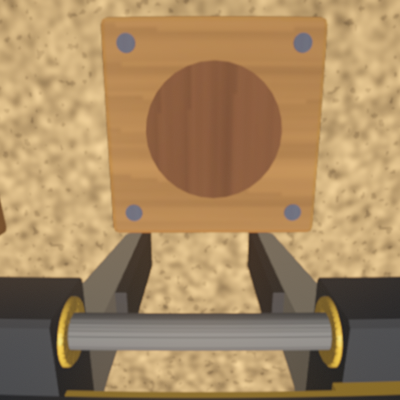

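The wrist view shows blank 3 squared up against both fingertips, spanning (115–315, 232). Pushing works at this height, so I'll continue to the rail.

{"method": "jog_arm", "body": {
  "plan": [
    [[5, 1.5, 0, 0, 0, 0, 0], [5, 3, 0, 0, 0, 0, 0], [5, 4.5, 0, 0, 0, 0, 0], [5, 6, 0, 0, 0, 0, 0], [5, 7, 0, 0, 0, 0, 0], [5, 7.8, 0, 0, 0, 0, 0], [5, 8.2, 0, 0, 0, 0, 0], [5, 8.4, 0, 0, 0, 0, 0], [5, 8.4, 0, 0, 0, 0, 0]]
  ]
}}

```text
t: 8.4
position: [0.5341, -0.2449, 0.0135]
tool_rot: [3.14, -0.087, 0.001]
ft_force: [-0.5, 0.4, 0.1]
width: 0.0501
finger_force: 0.1
```

{"method": "jog_arm", "body": {
  "plan": [
    [[5, 0.2, 0, 0, 0, 0, 0], [5, 0.3, 0, 0, 0, 0, 0], [5, 0.3, 0, 0, 0, 0, 0]]
  ]
}}

```text
t: 8.78
position: [0.5353, -0.245, 0.0134]
tool_rot: [-3.14, 0.088, 0.005]
ft_force: [-6.3, 0.7, 3.9]
width: 0.0501
finger_force: 2.7
```

```bash
python3 rel.py -104,-540,13,0
```

```text
t 8.775 stop [-105.9 -540.6] z 0.0134 yaw -0.001 f [-6.3  0.7  3.9] w 0.0501
[ 0.19 -0.06  0.04] [-0.     0.003 -0.001]
```

Rail contact at TCP x = -106 with 6 N. On to the middle blank.

{"method": "jog_arm", "body": {
  "plan": [
    [[5, -2, 0, 0, 0, 0, 0], [5, -6, 0, -4, 0, 0, 0], [5, -9, -4, -5, 0, 0, 0], [5, -11.5, -9, -5, 0, 0, 0], [5, -12, -14, -5, 0, 0, 0], [5, -12, -15.5, -4, 0, 0, 0], [5, -12, -15.5, 0, 0, 0, 0], [5, -12, -15.5, 0, 0, 0, 0]]
  ]
}}

```text
t: 9.78
position: [0.4244, -0.083, 0.0121]
tool_rot: [-3.14, 0.085, 0.006]
ft_force: [-0.6, 0.3, -0.5]
width: 0.05
finger_force: 0.0
```

{"method": "jog_arm", "body": {
  "plan": [
    [[5, 1.5, 0, 0, 0, 0, 0], [5, 3, 0, 0, 0, 0, 0], [5, 4.5, 0, 0, 0, 0, 0], [5, 6, 0, 0, 0, 0, 0], [5, 7.5, 0, 0, 0, 0, 0], [5, 9, 0, 0, 0, 0, 0], [5, 10.3, 0, 0, 0, 0, 0], [5, 11.3, 0, 0, 0, 0, 0], [5, 11.8, 0, 0, 0, 0, 0], [5, 12.1, 0, 0, 0, 0, 0], [5, 12.1, 0, 0, 0, 0, 0]]
  ]
}}

```text
t: 11.15
position: [0.5448, -0.0901, 0.0132]
tool_rot: [-3.14, 0.087, 0.005]
ft_force: [-4.2, 1.1, 1.9]
width: 0.0501
finger_force: 2.4
```

```bash
python3 rel.py -225,-246,13,0
```

```text
t 11.15 stop [-104.9 -385.5] z 0.0132 yaw -0.0 f [-4.2  1.1  1.9] w 0.0501
[-12.02 -13.95   0.06] [-0.     0.003 -0.   ]
```

{"method": "jog_arm", "body": {
  "plan": [
    [[5, -2, 0, 0, 0, 0, 0], [5, -6, 0, -4, 0, 0, 0], [5, -9, -4, -5, 0, 0, 0], [5, -11.5, -9, -5, 0, 0, 0], [5, -12, -13, -5, 0, 0, 0], [5, -12, -14, -4, 0, 0, 0], [5, -12, -14, 0, 0, 0, 0], [5, -12, -14, 0, 0, 0, 0]]
  ]
}}

```text
t: 12.15
position: [0.4328, 0.055, 0.0115]
tool_rot: [3.139, -0.088, -0.008]
ft_force: [0.7, 0.2, 1.3]
width: 0.0498
finger_force: 0.0
```

{"method": "jog_arm", "body": {
  "plan": [
    [[5, 1.5, 0, 0, 0, 0, 0], [5, 3, 0, 0, 0, 0, 0], [5, 4.5, 0, 0, 0, 0, 0], [5, 6, 0, 0, 0, 0, 0], [5, 7.5, 0, 0, 0, 0, 0], [5, 9, 0, 0, 0, 0, 0], [5, 10.3, 0, 0, 0, 0, 0], [5, 11.3, 0, 0, 0, 0, 0], [5, 11.8, 0, 0, 0, 0, 0], [5, 12.1, 0, 0, 0, 0, 0], [5, 12.1, 0, 0, 0, 0, 0]]
  ]
}}

```text
t: 13.52
position: [0.5535, 0.0496, 0.0132]
tool_rot: [3.14, -0.086, -0.006]
ft_force: [-5.2, 0.3, 2.0]
width: 0.0502
finger_force: 2.4
```

```bash
python3 rel.py -140,-246,70,0 -60,-625,70,1.5708 -60,-625,13,1.5708
```

```text
t 13.525 stop [-103.9 -245.5] z 0.0132 yaw -0.0 f [-5.2  0.3  2. ] w 0.0502
[-3.63  0.05 -5.67] [ 0.001  0.004 -0.   ]
[ 4.37 37.95 -5.68] [-0.002  0.003 -1.571]
[4.390e+00 3.795e+01 2.000e-02] [-0.002  0.003 -1.571]
```

All three are on the rail. Next I turn the tool 90° and go to the right end of the row to push it along the rail.

{"method": "jog_arm", "body": {
  "plan": [
    [[5, -2, 0, 0, 0, 0, 0], [3, -3, 0, -5, 0, 0, -0.17], [1, -2, 4, -7, 0, 0, -0.35], [1, -1, 8, -7, 0, 0, -0.52], [1, 0, 12, -7, 0, 0, -0.7], [1, 1, 16, -7, 0, 0, -0.87], [1, 2, 20, -7, 0, 0, -1.05], [1, 3, 24, -7, 0, 0, -1.22], [1, 4, 28, -7, 0, 0, -1.4], [1, 4.5, 32, -7, 0, 0, -1.571], [1, 5, 36, -7, 0, 0, -1.571], [1, 5, 38, -7, 0, 0, -1.571]]
  ]
}}

```text
t: 15.02
position: [0.5839, -0.3359, 0.0834]
tool_rot: [2.284, 2.155, -0.0]
ft_force: [0.1, 0.3, 0.3]
width: 0.01
finger_force: 0.0
```

```bash
python3 rel.py -50,-625,70,1.5708 -50,-625,13,1.5708;python3 - <<'E'
from h import *
a=grab('wrist');b=grab('top')
o=np.vstack([a['img'][:300,:,::-1],cv2.resize(b['img'][140:215,220:430,::-1],(640,228),interpolation=cv2.INTER_CUBIC)])
cv2.imwrite('pics/c7.png',o)
E
```

```text
t 15.025 stop [ -52.3 -628.8] z 0.0834 yaw 1.567 f [0.1 0.3 0.3] w 0.01
[0.38 0.23 1.34] [ 0.001  0.001 -0.003]
[0.39 0.23 7.04] [ 0.001  0.001 -0.003]
```

View pics/c7.png

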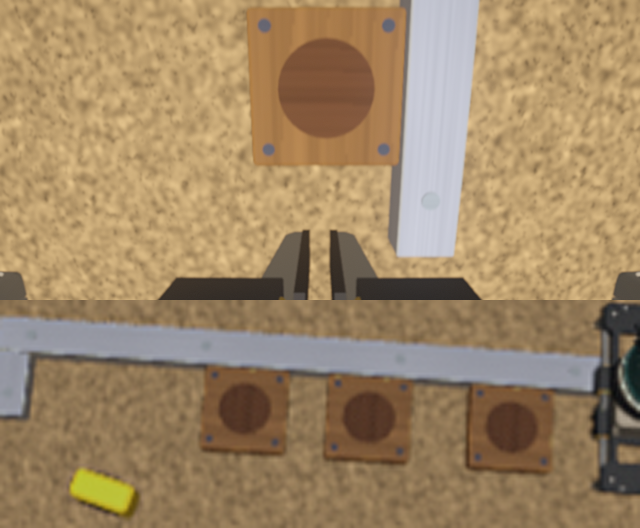

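Wrist and top views show all three blanks flush along the rail, with centres at top-crop (245,408), (369,416) and (511,428). The fingers are behind the last one. Lower and push.

{"method": "jog_arm", "body": {
  "plan": [
    [[1, 0, 0.1, 4, 0, 0, 0], [1, 0, 0.2, 7, 0, 0, 0], [1, 0, 0.2, 7, 0, 0, 0], [1, 2, 0.2, 7, 0, 0, 0], [1, 4, 0.2, 7, 0, 0, 0], [1, 6, 0.2, 7, 0, 0, 0], [1, 8, 0.3, 7, 0, 0, 0], [1, 10, 0.3, 7, 0, 0, 0], [1, 12, 0.3, 7, 0, 0, 0], [1, 14, 0.3, 7, 0, 0, 0], [1, 16, 0.4, 7, 0, 0, 0], [1, 16, 0.4, 7, 0, 0, 0]]
  ]
}}

```text
t: 16.62
position: [0.5971, -0.1692, 0.0133]
tool_rot: [-2.276, -2.162, -0.002]
ft_force: [0.8, 0.5, 0.4]
width: 0.0095
finger_force: 0.0
```

```bash
python3 rel.py -46,-298,13,1.5708
```

```text
t 16.625 stop [ -48.3 -461.6] z 0.0133 yaw 1.574 f [0.8 0.5 0.4] w 0.0095
[16.36  0.29  0.08] [-0.001 -0.003  0.004]
```

{"method": "jog_arm", "body": {
  "plan": [
    [[1, 2, 0, 0, 0, 0, 0], [1, 4, 0.1, 0, 0, 0, 0], [1, 6, 0.1, 0, 0, 0, 0], [1, 8, 0.1, 0, 0, 0, 0], [1, 10, 0.2, 0, 0, 0, 0], [1, 12, 0.2, 0, 0, 0, 0], [1, 14, 0.2, 0, 0, 0, 0], [1, 15, 0.3, 0, 0, 0, 0], [1, 15.6, 0.3, 0, 0, 0, 0], [1, 16, 0.3, 0, 0, 0, 0], [1, 16, 0.3, 0, 0, 0, 0]]
  ]
}}

```text
t: 18.0
position: [0.6089, -0.0141, 0.0137]
tool_rot: [2.282, 2.158, -0.0]
ft_force: [-1.9, -2.4, 0.7]
width: 0.0102
finger_force: 1.5
```

{"method": "jog_arm", "body": {
  "plan": [
    [[1, 0.2, 0, 0, 0, 0, 0], [1, 0.4, 0, 0, 0, 0, 0], [1, 0.4, 0, 0, 0, 0, 0]]
  ]
}}

```text
t: 18.38
position: [0.6092, -0.0098, 0.0136]
tool_rot: [2.282, 2.159, 0.0]
ft_force: [-2.7, -3.7, 1.1]
width: 0.0096
finger_force: 1.9
```

```bash
python3 rel.py
```

```text
t 18.375 stop [ -45.  -301.8] z 0.0136 yaw 1.57 f [-2.7 -3.7  1.1] w 0.0096
```

Sliding friction is about 3 N and the end piece hasn't been reached yet. I'll push a few mm more.

{"method": "jog_arm", "body": {
  "plan": [
    [[1, 0.2, 0, 0, 0, 0, 0], [1, 0.4, 0, 0, 0, 0, 0], [1, 0.4, 0, 0, 0, 0, 0]]
  ]
}}

```text
t: 18.75
position: [0.6095, -0.0051, 0.0137]
tool_rot: [2.281, 2.16, 0.001]
ft_force: [-1.6, -2.4, 1.1]
width: 0.0099
finger_force: 1.5
```

{"method": "jog_arm", "body": {
  "plan": [
    [[1, 0.2, 0, 0, 0, 0, 0], [1, 0.3, 0, 0, 0, 0, 0], [1, 0.3, 0, 0, 0, 0, 0]]
  ]
}}

```text
t: 19.12
position: [0.6097, -0.0024, 0.0137]
tool_rot: [2.281, 2.159, 0.001]
ft_force: [-1.0, -3.1, 0.8]
width: 0.0099
finger_force: 1.7
```

```bash
python3 rel.py
```

```text
t 19.125 stop [ -44.9 -294.3] z 0.0137 yaw 1.571 f [-1.  -3.1  0.8] w 0.0099
```

{"method": "jog_arm", "body": {
  "plan": [
    [[1, 0.2, 0, 0, 0, 0, 0], [1, 0.3, 0, 0, 0, 0, 0], [1, 0.3, 0, 0, 0, 0, 0]]
  ]
}}

```text
t: 19.5
position: [0.6096, -0.0024, 0.0137]
tool_rot: [2.282, 2.156, -0.004]
ft_force: [-1.3, -8.7, 3.4]
width: 0.0101
finger_force: 4.2
```

```bash
python3 - <<'E'
from h import *
b=grab('top')
cv2.imwrite('pics/c8.png',cv2.resize(b['img'][140:225,210:370,::-1],(800,425),interpolation=cv2.INTER_CUBIC))
E
python3 rel.py
```

```text
t 19.55 stop [ -44.9 -294.2] z 0.0137 yaw 1.569 f [-1.3 -7.9  3.2] w 0.0096
```

View pics/c8.png

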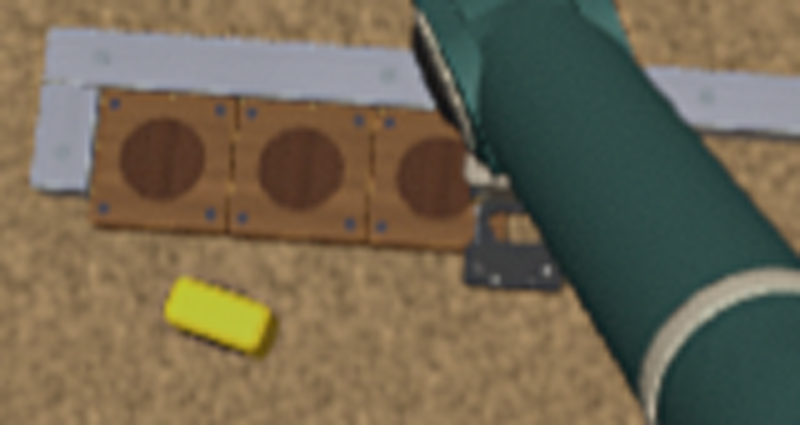

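The force jumped at the end piece. The view shows the row tight and flush to the rail, with blanks at (162,158), (300,170) and (435,178), and the tape untouched. Now retract and check numerically.

{"method": "jog_arm", "body": {
  "plan": [
    [[1, -1, 0, 0, 0, 0, 0], [1, -2.5, 0, 0, 0, 0, 0], [1, -4, 0, -4, 0, 0, 0], [1, -8, -4, -8, 0, 0, 0], [1, -12, -9, -12, 0, 0, 0], [1, -17, -13, -14, 0, 0, 0], [1, -22, -17, -14, 0, 0, 0], [1, -26, -20, -14, 0, 0, 0], [1, -26, -20, -14, 0, 0, 0]]
  ]
}}

```text
t: 20.68
position: [0.3927, -0.2518, 0.1537]
tool_rot: [2.289, 2.151, -0.002]
ft_force: [1.3, 0.6, 0.6]
width: 0.0096
finger_force: 0.0
```

```bash
python3 - <<'E'
from h import *
d=grab('top'); i=d['img'].astype(int)
m=((i[:,:,0]<95)&(i[:,:,0]>i[:,:,2]+15)).astype(np.uint8); m[:150]=0;m[225:]=0;m[:,:225]=0;m[:,330:]=0
n,l,st,ce=cv2.connectedComponentsWithStats(cv2.morphologyEx(m,cv2.MORPH_OPEN,np.ones((3,3))))
c=np.array([.6707,.2890]); A=-.055; M=np.array([[np.cos(A),-np.sin(A)],[np.sin(A),np.cos(A)]])
for k in range(1,n):
    if st[k,4]>60: print(ce[k].round(1),st[k,2:],((pix2w(d,[ce[k]],.028)[:,:2]-c)@M*1e3).round(1))
E
python3 rel.py
```

```text
[242.  171.5] [ 17  16 216] [[-45.5 -46.3]]
[269.5 173.4] [ 16  16 213] [[ -46.4 -142. ]]
[297.3 175.3] [ 16  16 212] [[ -46.9 -238.2]]
t 20.725 stop [-247.2 -554.6] z 0.1537 yaw 1.565 f [-0.4 -0.5  0.8] w 0.0097
```

Recess centres lie at 96 mm pitch, in line, and against the rail and end piece within measuring error.

```bash
python3 -c "
from plant import manip; print(manip.hand_in())"
```

```text
the job is handed in; nothing more can be done
None
```

I slid the three blanks into the corner stop and handed the job in at about 21 s. The last camera check put them at 96 mm pitch, in line, against the rail and end piece to within measuring error, but the hand-in returned no verdict.

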